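Drop the round insert into a microscope stage and clip it down

ROBOT

A 7-joint arm with a two-finger parallel gripper is mounted at the origin on the work surface. World frame = base frame: x ahead of the robot, y to its left, z up, the work surface at z = 0. Lengths are in mm, angles in degrees, forces in N, time in s.
With the tool pointing down it reaches from about 400 to 925 mm from the base axis. Payload 5.6 kg.
Tool frame: the origin (TCP) lies at the very end of the fingers, on their centre line; the grasp point (between the pads) lies 19 mm behind it; z points along the fingers, y is the line along which they close (so a half turn about z gives the same grasp; the last joint's range is limited). The gripper opens to 85 mm and grips with 20 to 120 N. Pads are 22 mm wide; open, the fingers measure 114 mm over their backs; the gripper's body (76 mm by 85 mm) begins 54 mm behind the grasp point. The pads swing forward as they close: fully open they stand 13 mm farther back than shut.
Start: joints at [-76.604, 26.786, -0.665, 91.828, 0.344, 61.387, -3.226], TCP at [177.672, 625.253, 231.29] pointing down, gripper open.
Joint ranges: [-144.91, 144.91], [-17.63, 115.5], [-89.93, 88.59], [15.96, 139.68], [-74.01, 254.01], [8.47, 105.57], [-167.45, 167.45]. Speed limits (degrees/s): [147.25, 147.25, 180, 180, 180, 180, 180].

INTERFACE

Orientations are given as a 3x3 rotation matrix whose columns are the frame's x, y, z axes.
In Python, from workcell import r gives the robot as it stands. The module is installed in compiled form; this text tells all that it offers.
- The arm moves only by the tool drive_tool, never from a script. Its argument "commands" is text: rows parted by semicolons, each of 7 numbers parted by spaces: the turn, a rotation vector about the world's x, y, z in rad, then the shift along the world's x, y, z in cm, then the closure in counts, from 0 (fully open) to 255 (shut). In form: wx wy wz dx dy dz claw; .... A call has 1 to 5 rows; each row shifts and turns the commanded pose from where the row before left it; what a row does not reach is not made up. A row lasts 1/8 s, in which the tool goes at most 62.5 mm and 10.7 degrees, less where a joint would pass 70% of its speed; a pose out of reach is approached as far as the arm can. A call with a gripper value outside its range is refused whole. The fingers move at their own pace and stop on an object; the grip force is fixed at half the most. Time passes only in rows, so rows that do not move let the fingers close. It gives the time, the measured TCP pose, the force, the opening and the grip force at its end, in the units of the state.
- r.read_state(): the state, without advancing time (a new reading comes with each control period).
- r.capture(name): name is "scene" or "top"; returns a dict with "pixels" (420x560x3 uint8, red, green, blue), "range_z" (420x560 float32, mm along the optical axis (not along the pixel's ray), 0 where there is no reading), "fx", "fy", "cx", "cy" (pixels), "k1" (the pictures are not rectified: a ray, as slopes to the right and down, at radius r is drawn at 1 + k1 r^2 times it, then the intrinsics apply), "R" (3x3) and "t" (3): a world point X has camera coordinates R X + t. Camera axes: x right, y down, z forward; pixel columns grow to the right and rows downward; lengths in mm; the calibration is good to about 2 mm. A picture is of the moment at which its call begins.
- r.sign_off(): hands the job in; it is judged then, once.
The state is a dict: "time_s": time; "qpos": joint angles; "qvel": joint speeds; "effort": joint torques, N m; "ee_pos": TCP position; "tcp_rot": TCP orientation; "force": force on the tool from outside, world axes, zero at the start; "wrist_torque": the same for the moment, N m; "opening": finger opening in mm; "grip_force": force on a finger pad.
Only numpy, scipy, OpenCV 4.12 (cv2) and the standard library are available. Lean on these libraries where they do the work, as an engineer would, in place of code of your own. Each camera call takes 0.05 s, during which the arm holds its last target. There are 200 camera calls.

TASK

Fit the loose round insert into the microscope stage: slide it across the stage top with the fingertips until it drops into the round recess and lies flat and flush, without picking it up or letting it fall off the stage. Then push the small retaining clip round by its upright post until it reaches its stop, over the insert. Leave the objective, oil bottle, swab cup and slide box where they stand.

Things in the scene. Friction and masses are not known exactly. Their poses are not given: they have to be found in the camera images.
- stage: Fixed grey microscope stage plate, 180 (x) by 230 (y) by 30 mm high, standing on the bench, turned differently each time. Its origin lies on the bench directly under the centre of the round recess; z up. In its own frame the flat top (the deck) is at z = 30 mm and spans x -90 to 90 and y -100 to 130 mm. The insert starts on the +y part of the deck. Clip pivot at x 0, y -55 mm. A black knob 25 mm wide sticks out of the -y side near x -45 mm, lower than the deck.
- recess (a point): Centre of the mouth of the round recess in the deck, at deck height (30 mm above the bench). The recess is 53.5 mm in diameter and 8 mm deep with a flat floor.
- insert: Loose round black metal disc with a glass window in its middle, 50 mm in diameter, 8 mm thick, about 45 g, lying flat on the deck. Origin at the centre of its underside: 30 mm above the bench on the deck, 22 mm when seated in the recess (its top is then flush with the deck).
- clip (a joint): Angle (rad) of the retaining clip about its pivot: 0 = closed, at its stop, arm pointing along the stage's +y over the insert; grows, up to 2.0, as the arm swings towards the stage's +x side. It starts open (1.2 to 1.9) and stays where it is left; about 1 N at the post moves it. The arm is a dark steel strip 12 mm wide that reaches 50 mm from the pivot, its underside 3 mm and its top 7 mm above the deck: it clears a seated insert only.
- clip_post (a point): Centre of the top of the clip's upright post: a dark steel pin 12 mm in diameter on the arm, 40 mm from the pivot, from 7 mm to 30 mm above the deck (its top 60 mm above the bench).
- objective: Bystander: loose brass objective lens 30 mm in diameter, 44 mm tall, standing on the deck near its -x, -y corner. Origin at the centre of its underside.
- oil: Bystander: amber bottle 36 mm in diameter, 75 mm tall, on the bench to the left. Origin at the centre of its underside.
- swabs: Bystander: clear cup 56 mm in diameter, 70 mm tall, with swab sticks up to 150 mm high, on the bench to the right. Origin at the centre of its underside.
- slidebox: Bystander: wooden slide box 85 by 100 by 32 mm high, on the bench to the right. Origin at the centre of its underside.
Not all that is in view belongs to the job. Of the things like the insert, leave any that is blue or purple; of the rest the larger one is meant.

How it is judged (in metres and radians):
On the way, in this order (a step that is already met when the one before it is completed fails the run):
1. the insert lies flat on the recess floor while the clip is still open (horizontal distance between insert and recess below 0.005 m and z of insert in the frame of stage below 0.0238 m and angle between insert's own z axis and vertical below 0.06 rad and value of joint clip above 0.5 rad), for 0.2 s.
2. the clip is swung over the insert (value of joint clip below 0.15 rad), for 0.2 s.
At the end, for the whole second after the job is handed in: The insert is at rest in the recess (centre within 5 mm, underside within 1.8 mm of the recess floor, tilted less than 0.06 rad) and the clip is within 0.15 rad of its closed stop (horizontal distance between insert and recess below 0.005 m and z of insert in the frame of stage below 0.0238 m and angle between insert's own z axis and vertical below 0.06 rad and linear speed of insert below 0.01 m/s and value of joint clip below 0.15 rad); the robot touches nothing.
It fails at once if the insert is lifted (more than 7 mm above the deck) (z of insert in the frame of stage above 0.037 m).
It fails at once if the insert is tipped up more than 0.6 rad (angle between insert's own z axis and vertical above 0.6 rad).
It fails at once if the insert falls off the stage (z of insert in the frame of stage below 0.015 m).
It fails at once if a bystander is moved more than 15 mm (distance of any of objective, oil, swabs, slidebox from where it was at the start of the episode above 0.015 m).
It also fails if it takes over 48 s, if anything falls off the work surface, if the arm or the gripper's body presses on something with over 40 N, if the wrist force passes 120 N, or if a joint passes its speed limit or range.

## Working session

There is one attempt and no reset: what is moved stays moved. The work goes in short steps, Python scripts to look and compute and a tool call to move; the robot and the scene stay as the last step left them, time stands still between calls to the robot, and variables do not carry over. Pictures are saved under pics/ and viewed, at most 10 in all, crops included, and the job is handed in when it is done.

Besides the shell and the picture viewer there is one more tool, called as name(argument=value, ...) on one line, values as JSON. drive_tool: Moves the arm, as the interface text tells. Its arguments: {"type":"object","properties":{"commands":{"type":"string"}},"required":["commands"]}

```bash
mkdir -p pics; cat > h.py <<'E'
import numpy as np, cv2
from workcell import r
def cap(n):
    c=r.capture(n); return c
def save(c,f,crop=None,s=1):
    im=c["pixels"][:,:,::-1]
    if crop: x0,y0,x1,y1=crop; im=im[y0:y1,x0:x1]
    cv2.imwrite("pics/"+f,cv2.resize(im,None,fx=s,fy=s,interpolation=cv2.INTER_CUBIC))
def ray(c,uv):
    uv=np.atleast_2d(uv).astype(float)
    K=np.array([[c["fx"],0,c["cx"]],[0,c["fy"],c["cy"]],[0,0,1]]);
    p=cv2.undistortPoints(uv[:,None,:],K,np.array([c["k1"],0,0,0.]))[:,0]
    d=np.c_[p,np.ones(len(p))]; R=np.array(c["R"]); t=np.array(c["t"])
    return -R.T@t, d@R
def onz(c,uv,z):
    o,d=ray(c,uv); return o+d*((z-o[2])/d[:,2])[:,None]
def depthpt(c,uv):
    o,d=ray(c,uv); uv=np.atleast_2d(uv).astype(int)
    return o+d*c["range_z"][uv[:,1],uv[:,0]][:,None]
def proj(c,X):
    R=np.array(c["R"]);q=np.atleast_2d(X)@R.T+np.array(c["t"]);p=q[:,:2]/q[:,2:]
    p=p*(1+c["k1"]*(p**2).sum(1,keepdims=True));return p*[c["fx"],c["fy"]]+[c["cx"],c["cy"]]
E
python3 - <<'E'
from h import *
for n in("top","scene"):
    c=cap(n); save(c,n+"0.png",s=1.4); print(n,c["fx"],c["k1"],-np.array(c["R"]).T@c["t"],np.array(c["R"])[2])
s=r.read_state();print(s["time_s"],s["ee_pos"],s["tcp_rot"],s["force"],s["opening"])
E
```

```text
top 509.53514744162936 -0.1138364623653206 [ 343.57334915  -25.48371061 1466.10634762] [ 0.17286797 -0.00154299 -0.9849438 ]
scene 386.67565941525777 -0.06301078236901722 [866.14371355 475.32977124 791.7221163 ] [-0.31737753 -0.5262013  -0.78891298]
0.1 [177.553874   624.76330626 230.41730777] [[-9.61919464e-01  2.73332856e-01 -3.06488064e-04]
 [ 2.73332997e-01  9.61918216e-01 -1.55490144e-03]
 [-1.30189200e-04 -1.57946326e-03 -9.99998744e-01]] [ 0.17613435  0.08152114 -0.37889467] 85.47259254453573
```

View pics/top0.png

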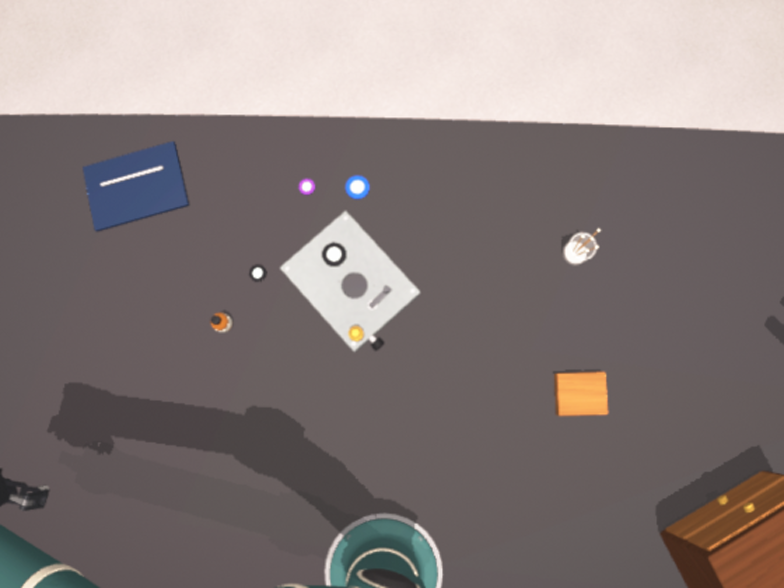

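View pics/scene0.png

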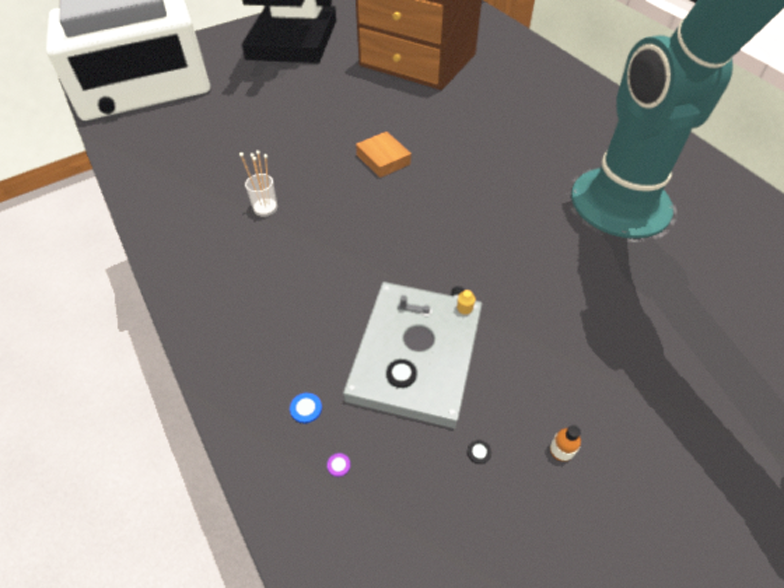

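The top view shows the insert candidates as follows (pixels in the 1.4x picture). The large black ring is on the deck at (334,254), the small black ring on the bench at (258,273), the blue ring at (357,187) and the purple ring at (307,186). Blue and purple are excluded, and the larger of the other two is the one on the deck at (334,254). The recess is at (354,285), the clip at (380,296), the objective at (356,333) and the knob at (376,342).

```bash
cat > meas.py <<'E'
from h import *
def blobs(c,seed_deck=None):
    im=c["pixels"]; hsv=cv2.cvtColor(im,cv2.COLOR_RGB2HSV); g=im.max(2)
    return hsv,g
def meas(c,ins_guess,rec_guess,zi=38):
    g=c["pixels"].max(2).astype(np.uint8); out={}
    # deck mask: bright grey
    hsv=cv2.cvtColor(c["pixels"],cv2.COLOR_RGB2HSV)
    m=((g>135)&(hsv[:,:,1]<45)).astype(np.uint8)
    n,l,st,ce=cv2.connectedComponentsWithStats(m)
    u,v=np.int32(np.round(rec_guess)); 
    lab=np.bincount(l[v-40:v+40,u-40:u+40].ravel(),minlength=n); lab[0]=0
    k=lab.argmax(); dm=(l==k).astype(np.uint8)
    cs,_=cv2.findContours(dm,cv2.RETR_CCOMP,cv2.CHAIN_APPROX_NONE)
    out["deckcontour"]=max(cs,key=cv2.contourArea)
    for q in cs:
        a=cv2.contourArea(q)
        if 40<a<6000:
            e=cv2.fitEllipse(q); out.setdefault("holes",[]).append((np.round(e[0],1).tolist(),np.round(e[1],1).tolist(),a))
    return out
E
python3 - <<'E'
from meas import *
for n,ig,rg in(("top",(238.6,181.4),(253,203.5)),("scene",(287,266),(299,241))):
    c=cap(n); o=meas(c,ig,rg)
    print(n)
    for hh in o["holes"]:
        print(hh, [np.round(onz(c,hh[0],z)[0],1).tolist() for z in(30,38,60)])
    q=o["deckcontour"]; box=cv2.boxPoints(cv2.minAreaRect(q)); ap=cv2.approxPolyDP(q,6,True)[:,0]
    print(np.c_[ap,onz(c,ap,30).round(1)[:,:2]].tolist())
    x,y=rg; save(c,n+"crop.png",(int(x-65),int(y-60),int(x+65),int(y+60)),5)
E
```

```text
top
([249.6, 200.2], [73.6, 96.2], 5080.5) [[580.9, 81.9, 30.0], [579.5, 81.3, 38.0], [575.9, 79.6, 60.0]]
([253.8, 237.8], [12.8, 13.2], 130.0) [[473.6, 66.2, 30.0], [472.8, 65.7, 38.0], [470.9, 64.3, 60.0]]
([252.6, 203.3], [17.3, 17.7], 239.5) [[572.1, 73.0, 30.0], [570.8, 72.4, 38.0], [567.3, 70.9, 60.0]]
([238.1, 181.4], [17.5, 17.9], 244.0) [[634.9, 117.0, 30.0], [633.2, 116.2, 38.0], [628.8, 114.0, 60.0]]
[[246.0, 150.0, 728.7, 97.9], [200.0, 192.0, 601.2, 225.4], [254.0, 250.0, 439.2, 64.5], [299.0, 207.0, 564.6, -59.7]]
scene
([286.3, 266.5], [21.4, 23.0], 385.0) [[632.6, 117.3, 30.0], [635.0, 121.0, 38.0], [641.8, 131.4, 60.0]]
([298.7, 241.3], [18.8, 22.8], 335.5) [[572.2, 75.8, 30.0], [575.3, 80.0, 38.0], [583.8, 91.5, 60.0]]
([293.3, 218.8], [8.9, 24.0], 97.0) [[547.5, 14.2, 30.0], [550.8, 19.1, 38.0], [560.0, 32.4, 60.0]]
[[273.0, 201.0, 560.9, -59.9], [245.0, 280.0, 727.3, 98.2], [325.0, 300.0, 606.0, 228.5], [343.0, 216.0, 439.0, 71.5], [330.0, 225.0, 482.2, 76.6], [326.0, 211.0, 465.5, 36.8]]
```

View pics/topcrop.png

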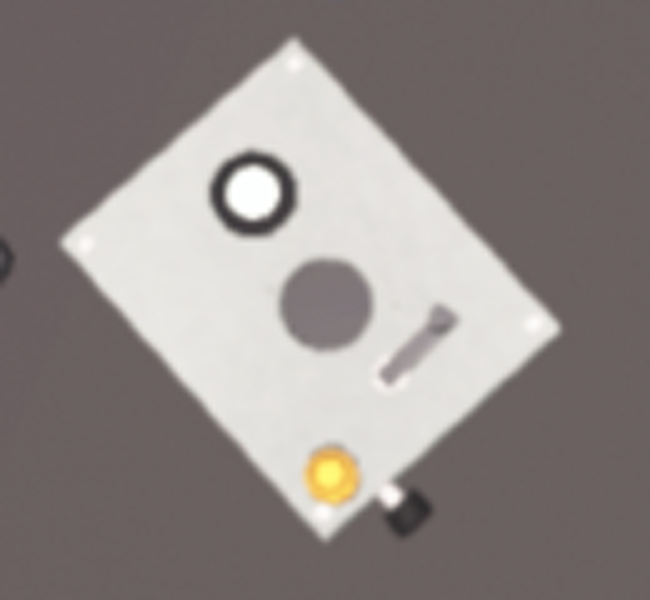

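View pics/scenecrop.png

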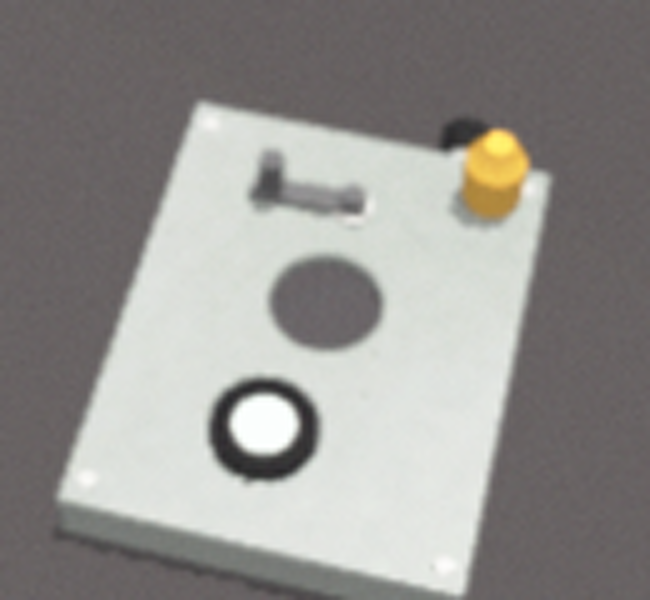

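The crops confirm that the large black ring on the deck is the insert, at top pixel (238,181) and world position about (633.5,117). The recess is at about (572.3,73.8). The stage +y axis points along world 45°, and the clip is open at about 1.45 rad. I'll straddle the insert with the closing axis along stage x, which is -45° in world, grip it low and slide it.

drive_tool(commands="0 0 -0.173 3.8 -4.23 0 60;0 0 -0.173 3.8 -4.23 0 60;0 0 -0.173 3.8 -4.23 0 60;0 0 -0.173 3.8 -4.23 0 60;0 0 -0.173 3.8 -4.23 0 60")

```text
time_s: 0.82
ee_pos: [368.7, 412.2, 231.4]
tcp_rot: [[-0.411, 0.912, 0.0], [0.912, 0.411, 0.0], [0.0, 0.0, -1.0]]
force: [0.7, 0.6, -0.2]
opening: 65.3
grip_force: 0.0
```

drive_tool(commands="0 0 -0.173 3.8 -4.23 0 60;0 0 -0.173 3.8 -4.23 0 60;0 0 -0.173 3.8 -4.23 0 60;0 0 -0.173 3.8 -4.23 0 60;0 0 -0.173 3.8 -4.23 0 60")

```text
time_s: 1.45
ee_pos: [558.6, 201.0, 231.4]
tcp_rot: [[0.427, 0.904, 0.0], [0.904, -0.427, 0.0], [0.0, 0.0, -1.0]]
force: [1.0, 0.4, 0.2]
opening: 65.7
grip_force: 0.0
```

drive_tool(commands="0 0 -0.173 3.8 -4.23 0 60;0 0 -0.173 3.8 -4.23 0 60;0 0 0 0 0 -5 60;0 0 0 0 0 -3 60;0 0 0 0 0 0 60")

```text
time_s: 2.08
ee_pos: [631.8, 117.4, 148.6]
tcp_rot: [[0.705, 0.709, -0.005], [0.709, -0.705, -0.002], [-0.005, -0.003, -1.0]]
force: [-0.6, 0.4, 0.1]
opening: 65.2
grip_force: 0.0
```

drive_tool(commands="0 0 0 0.15 0 -5 60;0 0 0 0 0 -4 60;0 0 0 0 0 0 60;0 0 0 0 0 0 60")

```text
time_s: 2.58
ee_pos: [636.9, 117.8, 63.8]
tcp_rot: [[0.705, 0.71, 0.004], [0.71, -0.705, 0.001], [0.003, 0.002, -1.0]]
force: [-0.1, 0.2, 0.7]
opening: 65.5
grip_force: 0.0
```

```bash
python3 - <<'E'
from h import *
s=r.read_state();print(s["ee_pos"],s["force"])
c=cap("scene");save(c,"s1.png",(210,190,370,310),5)
E
```

```text
[636.9374802  117.80759012  63.79372482] [-0.14045872  0.22459335  0.74510735]
```

View pics/s1.png

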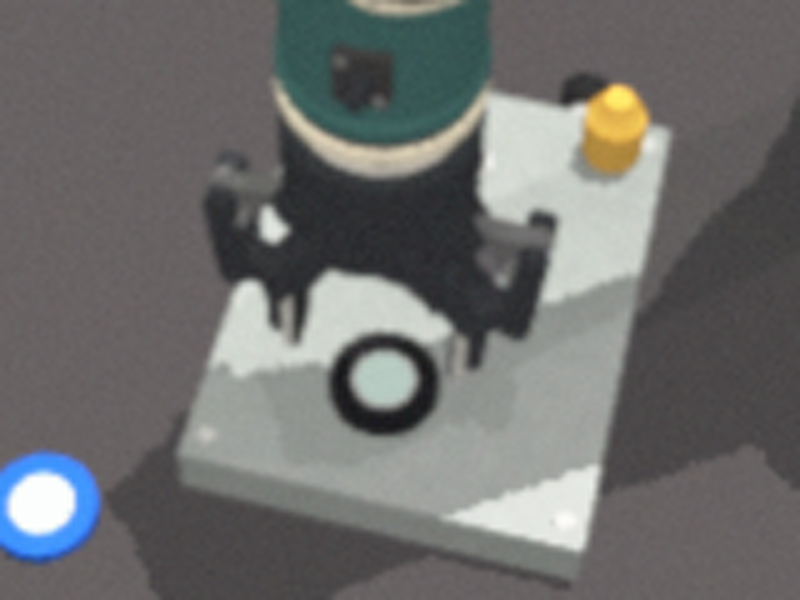

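The insert sits between the fingers, in the crop at (384,383), which matches the measured position. I'll lower in small steps.

drive_tool(commands="0 0 0 -0.2 0 -1.5 60;0 0 0 0 0 -1 60;0 0 0 0 0 0 60;0 0 0 0 0 0 60")

```text
time_s: 3.12
ee_pos: [633.3, 117.5, 36.2]
tcp_rot: [[0.705, 0.709, -0.0], [0.709, -0.705, -0.0], [-0.0, 0.0, -1.0]]
force: [0.8, -0.5, 0.2]
opening: 65.1
grip_force: 0.0
```

drive_tool(commands="0 0 0 0 0 -0.5 60;0 0 0 0 0 0 90;0 0 0 0 0 0 90;0 0 0 0 0 0 120;0 0 0 0 0 0 120")

```text
time_s: 3.75
ee_pos: [633.4, 117.7, 32.1]
tcp_rot: [[0.705, 0.709, 0.0], [0.709, -0.705, 0.0], [0.0, -0.0, -1.0]]
force: [-2.1, -0.5, 5.2]
opening: 46.5
grip_force: 57.1
```

```bash
python3 - <<'E'
from h import *
s=r.read_state();print(s["ee_pos"],s["force"],s["opening"],s["grip_force"])
c=cap("scene");save(c,"s2.png",(220,200,350,300),6)
E
```

```text
[633.38367562 117.65917364  32.08640033] [-2.09145572 -0.4836464   5.22285584] 46.534662958456686 57.085314989089966
```

View pics/s2.png

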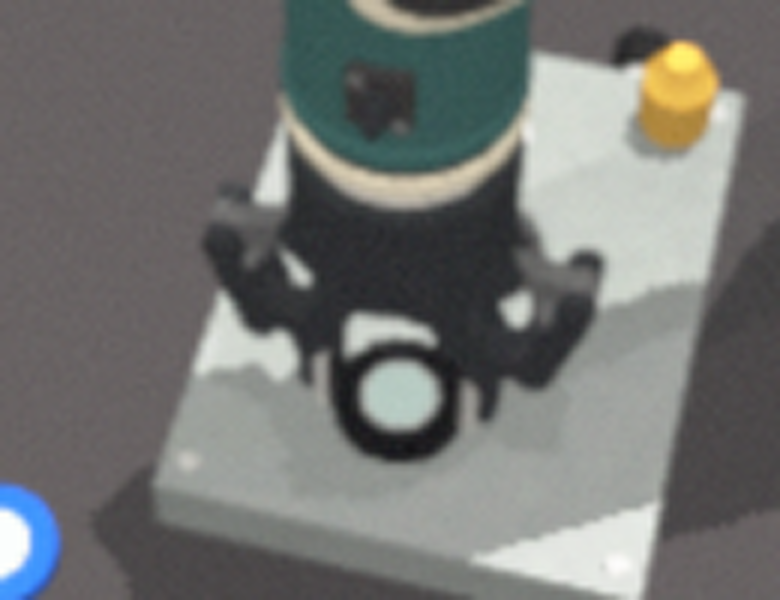

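The insert is gripped between the pads, with its centre in the crop at (400,397), and it is still flat. I'll slide it by (-61.8,-43.5) mm.

drive_tool(commands="0 0 0 -1.2 -0.85 0 120;0 0 0 -1.2 -0.85 0 120;0 0 0 -1.2 -0.85 0 120;0 0 0 -1.2 -0.85 0 120;0 0 0 -1.0 -0.7 0 120")

```text
time_s: 4.42
ee_pos: [574.6, 75.8, 31.8]
tcp_rot: [[0.705, 0.709, 0.001], [0.709, -0.705, 0.0], [0.001, 0.001, -1.0]]
force: [1.2, 1.0, 2.1]
opening: 45.8
grip_force: 57.2
```

drive_tool(commands="0 0 0 -0.38 -0.25 0 120;0 0 0 0 0 0 120;0 0 0 0 0 0 120")

```text
time_s: 4.8
ee_pos: [570.9, 74.2, 30.8]
tcp_rot: [[0.705, 0.71, -0.001], [0.71, -0.705, -0.0], [-0.001, -0.001, -1.0]]
force: [-0.2, 0.1, -1.1]
opening: 46.5
grip_force: 56.9
```

drive_tool(commands="0 0 0 0.05 0 0 120;0 0 0 0 0 0 100;0 0 0 0 0 0 85;0 0 0 0 0 0 85;0 0 0 0 0 0 85")

```text
time_s: 5.42
ee_pos: [571.9, 74.2, 31.3]
tcp_rot: [[0.705, 0.709, 0.0], [0.709, -0.705, -0.0], [0.0, 0.0, -1.0]]
force: [0.1, 0.2, -0.4]
opening: 57.2
grip_force: 0.0
```

```bash
python3 - <<'E'
from h import *
s=r.read_state();print(s["ee_pos"],s["force"],s["opening"],s["grip_force"])
c=cap("scene");save(c,"s3.png",(230,180,360,280),6)
E
```

```text
[571.91507863  74.1680424   31.33920147] [ 0.08829734  0.22117721 -0.3993852 ] 57.17872764428354 0.0
```

View pics/s3.png

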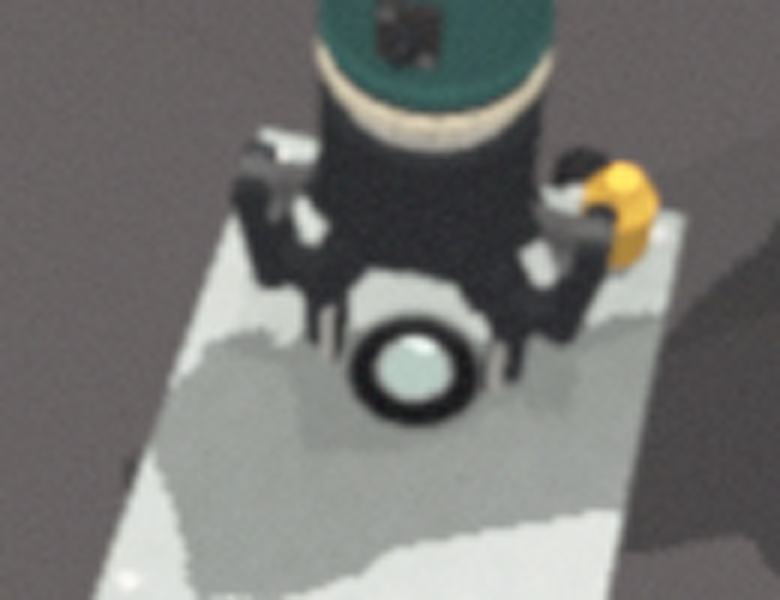

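drive_tool(commands="0 0 0 0 0 3 85;0 0 0 0 0 5 120;0 0 -0.157 0 -5 3 200;0 0 -0.157 0 -5 0 255;0 0 -0.157 0 -5 0 255")

```text
time_s: 6.1
ee_pos: [572.1, -77.0, 142.1]
tcp_rot: [[0.951, 0.308, 0.002], [0.308, -0.951, 0.001], [0.002, -0.0, -1.0]]
force: [0.0, -0.1, -0.9]
opening: 0.4
grip_force: 0.0
```

drive_tool(commands="0 0 -0.157 0 -3 0 255;0 0 -0.157 0 0 0 255;0 0 0 0 0 0 255")

```text
time_s: 6.48
ee_pos: [571.7, -106.1, 141.1]
tcp_rot: [[1.0, 0.005, -0.0], [0.005, -1.0, -0.0], [-0.001, 0.0, -1.0]]
force: [-0.7, -0.4, -0.1]
opening: 0.1
grip_force: 0.0
```

```bash
python3 - <<'E'
from meas import *
s=r.read_state();print(s["ee_pos"],s["force"],s["opening"],s["qpos"])
for n in("top","scene"):
    c=cap(n); hsv=cv2.cvtColor(c["pixels"],cv2.COLOR_RGB2HSV)
    P=np.array([[572.3,73.8,30],[561.7,84.4,30],[582.9,63.2,30],[594.5,96,30]])
    uv=proj(c,P).round(); print(n,uv.tolist(),depthpt(c,uv)[:,2].round(1))
    save(c,n+"2.png",(int(uv[0,0]-50),int(uv[0,1]-40),int(uv[0,0]+50),int(uv[0,1]+40)),4)
a=[cv2.imread(f"pics/{n}2.png") for n in("top","scene")]; cv2.imwrite("pics/two.png",np.hstack(a))
E
```

```text
[ 571.70219431 -106.06721834  141.10584594] [-0.70182704 -0.44311131 -0.08969577] 0.11377660199960266 [-26.43173917  32.20938545  44.98282079 108.14923498 -28.71211174
  51.56270924 -57.11984927]
top [[252.0, 203.0], [248.0, 207.0], [256.0, 200.0], [245.0, 195.0]] [29.7 27.  32.8 28.5]
scene [[298.0, 241.0], [304.0, 242.0], [292.0, 239.0], [295.0, 252.0]] [28.9 33.3 29.7 31.4]
```

View pics/two.png

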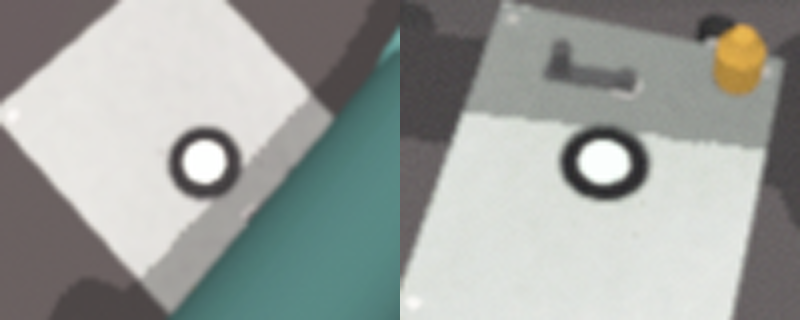

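The insert is seated flush: its face reads about 30 mm high and is centred on the recess. The clip post shows in the scene crop with its top near (562,42) and its foot near (555,74).

```bash
python3 - <<'E'
from h import *
c=cap("scene"); piv=np.array([572.3,73.8])-55*np.array([.707,.707]); print(piv)
for uv,z in(((288.5,211.5),60),((287,218.5),38)):
    p=onz(c,uv,z)[0][:2]; d=p-piv; x=d@[.707,-.707]; y=d@[.707,.707]; print(p,np.hypot(x,y),np.arctan2(x,y))
for q in(1.5,1.2,.9,.6,.3,0): print(q,piv+40*np.sin(q)*np.array([.707,-.707])+40*np.cos(q)*np.array([.707,.707]))
E
```

```text
[533.415  34.915]
[558.05855934   8.24554803] 36.30656247464878 1.6102569029874607
[563.30174402  10.28905603] 38.719525935682064 1.474588289457406
1.5 [563.62460628   8.70628984]
1.2 [570.02054265  18.80441195]
0.9 [573.14661491  30.3416449 ]
0.6 [572.72358034  42.28740204]
0.3 [568.78922736  53.57460447]
0 [561.695  63.195]
```

drive_tool(commands="0 0 0 -0.8 4 0 255;0 0 0 0 4 -2 255;0 0 0 0 0 -4 255;0 0 0 0 0 -3.4 255;0 0 0 0 0 0 255")

```text
time_s: 7.25
ee_pos: [562.1, -25.2, 45.4]
tcp_rot: [[1.0, 0.006, -0.005], [0.006, -1.0, -0.0], [-0.005, -0.0, -1.0]]
force: [-0.2, 0.1, -0.8]
opening: -0.2
grip_force: 0.0
```

drive_tool(commands="0 0 0 0 0.6 0 255;0 0 0 0.1 0.6 0 255;0 0 0 0.2 0.5 0 255;0 0 0 0.3 0.5 0 255;0 0 0 0 0 0 255")

```text
time_s: 7.88
ee_pos: [570.9, -3.7, 47.8]
tcp_rot: [[1.0, 0.004, 0.002], [0.004, -1.0, -0.0], [0.002, 0.0, -1.0]]
force: [1.9, -1.0, 0.8]
opening: -0.2
grip_force: 0.8
```

drive_tool(commands="0 0 0 0.2 0.7 0 255;0 0 0 0.05 0.7 0 255;0 0 0 0 0.6 0 255;0 0 0 -0.05 0.6 0 255;0 0 0 -0.2 0.6 0 255")

```text
time_s: 8.5
ee_pos: [569.6, 28.8, 47.1]
tcp_rot: [[1.0, 0.004, -0.001], [0.004, -1.0, 0.0], [-0.001, -0.0, -1.0]]
force: [1.5, -1.0, -0.4]
opening: -0.5
grip_force: 0.5
```

drive_tool(commands="0 0 0 -0.3 0.4 0 255;0 0 0 -0.3 0.4 0 255;0 0 0 -0.3 0.3 0 255;0 0 0 0 0 0 255")

```text
time_s: 9.0
ee_pos: [560.4, 39.6, 47.2]
tcp_rot: [[1.0, 0.004, -0.001], [0.004, -1.0, 0.0], [-0.001, -0.0, -1.0]]
force: [1.0, 0.4, 0.2]
opening: -0.0
grip_force: 0.0
```

drive_tool(commands="0 0 0 0 0.2 0 255;0 0 0 0 0.15 0 255;0 0 0 0 0 0 255;0 0 0 0 0 0 255")

```text
time_s: 9.5
ee_pos: [560.8, 42.5, 47.2]
tcp_rot: [[1.0, 0.004, -0.0], [0.004, -1.0, -0.0], [-0.0, 0.0, -1.0]]
force: [-1.2, -1.8, 0.4]
opening: -0.3
grip_force: 0.8
```

drive_tool(commands="0 0 0 0 0.15 0 255;0 0 0 0 0.15 0 255;0 0 0 0 0 0 255")

```text
time_s: 9.88
ee_pos: [560.6, 45.3, 47.2]
tcp_rot: [[1.0, 0.004, -0.0], [0.004, -1.0, -0.001], [-0.0, 0.001, -1.0]]
force: [-1.1, -2.5, -0.8]
opening: 0.6
grip_force: 1.5
```

drive_tool(commands="0 0 0 0 0.15 0 255;0 0 0 0 0.1 0 255;0 0 0 0 0 0 255")

```text
time_s: 10.25
ee_pos: [560.6, 45.8, 47.2]
tcp_rot: [[1.0, 0.002, -0.0], [0.002, -1.0, -0.003], [-0.0, 0.003, -1.0]]
force: [-2.3, -6.9, -0.7]
opening: -0.1
grip_force: 3.7
```

The force rises to 7 N with almost no further motion, so the clip is at its stop. I'll back off and check.

drive_tool(commands="0 0 0 0 -1.5 0 255;0 0 0 0 -3 0 255;0 0 0 0 -3 3 255;0 0 0 0 -5 4 255;0 0 0 0 -5 4 255")

```text
time_s: 10.88
ee_pos: [561.6, -125.4, 157.0]
tcp_rot: [[1.0, 0.005, 0.002], [0.005, -1.0, 0.001], [0.002, -0.001, -1.0]]
force: [0.9, 0.4, -0.1]
opening: -0.0
grip_force: 0.0
```

drive_tool(commands="0 0 0 0 -5 3 255;0 0 0 0 -5 0 255;0 0 0 0 0 0 255;0 0 0 0 0 0 255")

```text
time_s: 11.38
ee_pos: [561.2, -223.8, 185.2]
tcp_rot: [[1.0, 0.004, 0.0], [0.004, -1.0, 0.001], [0.0, -0.001, -1.0]]
force: [0.2, 0.5, -0.0]
opening: -0.3
grip_force: 0.0
```

```bash
python3 - <<'E'
from h import *
s=r.read_state();print(s["time_s"],s["ee_pos"],s["force"])
c=cap("scene"); save(c,"fin.png",(220,180,370,300),5)
print(proj(c,[[561.7,63.2,60],[533.4,34.9,37],[568.8,70.3,37]])-[220,180])
E
```

```text
11.375 [ 561.21287919 -223.78005462  185.22173343] [ 0.15033632  0.47149107 -0.00436742]
[[79.94371976 48.26383604]
 [82.9194734  40.46891486]
 [78.71611675 57.33797736]]
```

View pics/fin.png

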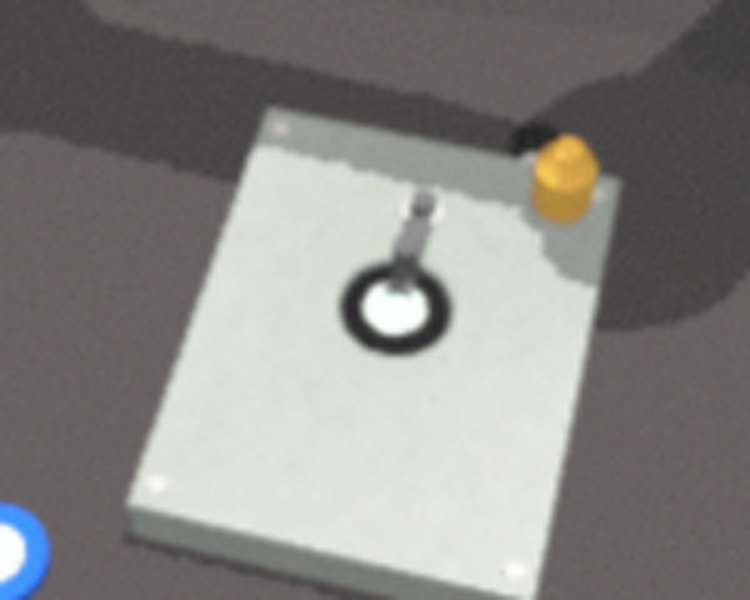

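The clip arm runs from its pivot at (422,205) to its tip near (398,288), along the stage's +y axis and over the flush insert at (396,308). The objective hasn't moved, so I'm handing the job in.

```bash
python3 -c "
from workcell import r
print(r.sign_off())"
```

```text
the job is handed in; nothing more can be done
None
```

I slid the insert into the recess, where it lies flush, swung the clip to its stop over it without touching the bystanders, and handed the job in after about 11.4 s; no verdict came back.

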